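# Vent the vacuum jar and take off its lid

## Robot

A 6-joint arm with a two-finger parallel gripper is mounted at the origin on a cart in front of the work surface, level with it; the furniture and walls round the work are solid. World frame = base frame: x ahead of the robot, y to its left, z up, the work surface at z = 0. Lengths are in m, angles in rad, forces in N, time in s.
With the tool pointing down it reaches from about 0.3 to 0.875 m from the base axis. Payload 4.2 kg.
Tool frame: the origin (TCP) lies at the very end of the fingers, on their centre line; the grasp point (between the pads) lies 19 mm behind it; z points along the fingers, y is the line along which they close (so a half turn about z gives the same grasp; the last joint's range is limited). The gripper opens to 85 mm and grips with 20 to 120 N. Pads are 22 mm wide; open, the fingers measure 114 mm over their backs; the gripper's body (76 mm by 85 mm) begins 54 mm behind the grasp point. The pads swing forward as they close: fully open they stand 13 mm farther back than shut.
Start: joints at [-1.178, 0.32, 1.565, -0, 1.257, -0.02], TCP at [0.231, -0.527, 0.197] pointing down, gripper open.
Joint ranges: [-3.11, 3.11], [-0.84, 2.01], [0.21, 2.61], [-1.34, 4.49], [0.05, 2.63], [-2.56, 2.56]. Speed limits (rad/s): [2.57, 2.57, 3.14, 3.14, 3.14, 3.14].

## Interface

Orientations are given as a unit quaternion [w, x, y, z].
In Python, from rig import robot gives the robot as it stands.
- The arm moves only by the tool step_arm, never from a script. Its argument "rows" is text: rows parted by semicolons, each of 7 numbers parted by spaces: the opening, from -1 (shut) to 1 (fully open), then the shift along the tool's x, y, z in units of 30 mm (1.0 is 30 mm), then the turn, a rotation vector about the tool's x, y, z in rad. A call has 1 to 10 rows; each row is the pose to reach, as a shift and turn from the pose commanded when the call began, along the tool's axes at that moment; what a row does not reach only later rows make up. A row lasts 1/8 s, in which the tool goes at most 62.5 mm and 10.7 degrees, less where a joint would pass 70% of its speed; a pose out of reach is approached as far as the arm can. A call with a gripper value outside its range is refused whole. The fingers move at their own pace and stop on an object; "force" is the grip in N (left out, the last holds). Time passes only in rows, so rows that repeat a pose let the fingers close. It gives the time, the measured TCP pose, the force, the opening and the grip force at its end, in the units of the state.
- robot.read_state(): the state, without advancing time (a new reading comes with each control period).
- robot.read_camera(name): name is "scene" or "top" or "wrist"; returns (picture, depth): 480x640x3 uint8, red, green, blue; 480x640 float32, m along the optical axis (not along the pixel's ray), 0 where there is no reading.
- robot.camera_info(name): a dict with "fx", "fy", "cx", "cy" (pixels), "R" (3x3) and "t" (3): a world point X has camera coordinates R X + t. Camera axes: x right, y down, z forward; pixel columns grow to the right and rows downward; lengths in m; the calibration is good to about 2 mm. The wrist camera is an equidistant fisheye: a pixel r from the principal point sees the ray r / f radians off the axis. A picture is of the moment at which its call begins: read the wrist's pose just before it. camera_info takes no time and is no camera call; for the wrist camera it gives the pose at the moment of the call.
- robot.sign_off(): hands the job in; it is judged then, once.
The state is a dict: "clock": time; "joints": joint angles; "dq": joint speeds; "joint_efforts": joint torques, N m; "position": TCP position; "tool_rot": TCP orientation; "wrist_force": force on the tool from outside, world axes, zero at the start; "torque": the same for the moment, N m; "finger_gap": opening from 0.0 (shut) to 1.0 (fully open); "grip_force": force on a finger pad.
Only numpy, scipy, OpenCV 4.12 (cv2) and the standard library are available. Lean on these libraries where they do the work, as an engineer would, in place of code of your own. Each camera call takes 0.05 s, during which the arm holds its last target. There are 200 camera calls.

## Task

The clear jar is under vacuum. First turn the red vent tap on its blue lid anticlockwise as far as it goes to let the air in, while the lid still sits on the jar; then lift off the lid, which has a black knob, and set it down gently, right way up, in the middle of the green mat, leaving the tap open. Do not disturb the other things on the table or what lies in the jar.

Things in the scene. Friction and masses are not known exactly. Their poses are not given: they have to be found in the camera images.
- jar: Clear round jar, fixed to the table, 140 mm diameter and 80 mm high, with a white 160 mm flange at its rim (8 mm thick) and a short white hose stub low on its side. Origin: centre of its underside, on the table; z up. Its place and yaw vary; jar and mat may have changed sides.
- lid: Loose blue lid, about 0.6 kg, 180 mm across: flat top 7 mm thick, skirt reaching 22 mm below it round the flange (2 mm clearance). Origin: centre of the flat top's underside: 80 mm above the table on the jar, 22 mm above whatever the skirt stands on. z up. On its top: vent tap at x = +62 mm (64 mm above the origin), black knob in the middle, 40 mm gauge at x = -62 mm (30 mm above the origin).
- knob_grip (a point): Point on the axis of the lid's black round knob, 10 mm below its top, 29 mm above the lid's origin. Knob: 40 mm diameter, 32 mm high from the lid's upper face. Axes as the lid's; fingers fit best along the lid's y, clear of tap and gauge. Once the tap is open the lid lifts straight off freely and clears the flange after 25 mm.
- tap_grip (a point): Centre of the red bar handle of the vent tap, on the tap's upright axis, 52 mm above the lid's origin. The bar is 50 mm long (along this point's x), 12 mm wide (along y) and 24 mm high (12 mm above and below this point); its lower edge is 1 mm above the knob's top.
- vent_tap (a joint): Angle of the vent tap about its upright axis, rad. 0 = closed, bar pointing at the knob (along the lid's x); grows anticlockwise seen from above to the stop at 1.4 = open, bar nearly crosswise. Starts at up to 0.2, stays where left, turns with under 0.1 N m; the lid may turn along by 0.1 or 0.2, so turn a little further. Until it is open (about 1.0) the lid is held down hard after 2 mm of lift.
- mat: Flat green square mat, 230 x 230 x 4 mm, fixed to the table, origin at the centre of its underside.
- mat_top (a point): Centre of the mat's upper face, 4 mm above the table; z up.
- beaker_250: Glass beaker, 74 mm wide, 96 mm high, bystander. Origin: centre of its underside.
- timer: White timer, 60 x 66 x 18 mm, bystander. Origin: centre of its underside.
- spanner_0: Small steel spanner, 124 mm long (its y), 8 mm high, lying on the table, bystander. Origin: centre of its underside.
- weigh_boat: White square weighing boat, 70 x 70 x 17 mm, lying in the jar, bystander. Origin: centre of its underside.
Things that resemble listed ones, but are neither listed nor needed, are in the scene too. There is more than one size of the lid; the one meant has the size given above.

How it is judged:
By the outcome, as a careful person would: the job done as asked, in the order asked, and still so for the second after the job is handed in, with the robot touching nothing.
It also fails if it takes over 64 s, if anything falls off the work surface, if the arm or the gripper's body presses on something with over 40 N, if the wrist force passes 120 N, or if a joint passes its speed limit or range.

## Working session

There is one attempt and no reset: what is moved stays moved. The work goes in short steps, Python scripts to look and compute and a tool call to move; the robot and the scene stay as the last step left them, time stands still between calls to the robot, and variables do not carry over. Pictures are saved under pics/ and viewed, at most 10 in all, crops included, and the job is handed in when it is done.

Besides the shell and the picture viewer there is one more tool, called after "Request:" in YAML: its name, and indented under it one key for each argument. step_arm: Moves the arm, as the interface text tells. Its arguments: {"type":"object","properties":{"rows":{"type":"string"},"force":{"type":"number"}},"required":["rows"]}

```bash
mkdir -p pics; ls
cat > h.py <<'E'
import numpy as np, cv2
from rig import robot
def save(n,img): cv2.imwrite('pics/'+n,cv2.cvtColor(img,cv2.COLOR_RGB2BGR))
def cloud(name):
    im,d=robot.read_camera(name); c=robot.camera_info(name)
    v,u=np.mgrid[:480,:640]
    P=np.stack([(u-c['cx'])/c['fx']*d,(v-c['cy'])/c['fy']*d,d],-1)
    W=(P-np.array(c['t']))@np.array(c['R'])
    W[d==0]=np.nan
    return im,d,W
E
python3 - <<'E'
from h import *
for n in('top','scene'):
    im,d,W=cloud(n); save(n+'.png',im); np.savez(n+'.npz',im=im,W=W,d=d)
    c=robot.camera_info(n); print(n,c, (d>0).mean())
print(robot.read_state())
E
```

```text
pics
top {'fx': 452.27896190765233, 'fy': 452.27896190765233, 'cx': 316.8286169224056, 'cy': 240.55133370363615, 'R': array([[ 0.00723521, -0.99969399,  0.02365528],
       [-0.99232988, -0.01009725, -0.12320492],
       [ 0.12340607, -0.02258243, -0.99209928]]), 't': array([-0.08567083,  0.50900486,  1.29590196])} 0.996142578125
scene {'fx': 451.00310703489254, 'fy': 451.00310703489254, 'cx': 317.00685495878463, 'cy': 246.8822637748347, 'R': array([[-0.76311638, -0.64609833,  0.01450269],
       [-0.42527119,  0.48514374, -0.76405495],
       [ 0.48661874, -0.58923043, -0.64498814]]), 't': array([0.33242912, 0.31384576, 0.99580519])} 0.995888671875
{'clock': 0.1, 'joints': array([-1.17801489e+00,  3.20204033e-01,  1.56549798e+00, -1.37367574e-05,
        1.25737554e+00, -2.00096705e-02]), 'dq': array([ 0.00019784, -0.00223965, -0.00274287, -0.00167832, -0.00019693,
        0.00057769]), 'joint_efforts': array([-1.40330467e-03, -4.16410625e+01, -2.34704733e+01, -3.27655232e-05,
        4.90153834e-03, -1.66105508e-05]), 'position': array([ 0.23049264, -0.52629591,  0.19630303]), 'tool_rot': array([-7.28383115e-04,  9.78775237e-01,  2.04935316e-01, -1.44001917e-04]), 'wrist_force': array([-0.70502061, -0.02696098,  0.16910457]), 'torque': array([ 0.03400409,  0.01522054, -0.06537554]), 'grip_force': 0.0, 'finger_gap': 1.0002633088598314}
```

View pics/top.png

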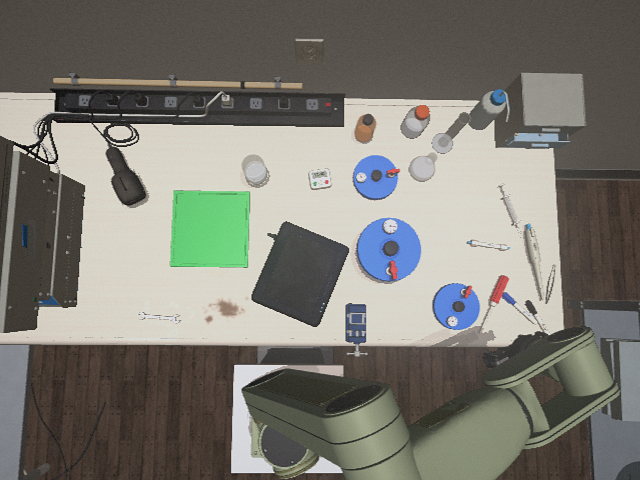

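View pics/scene.png

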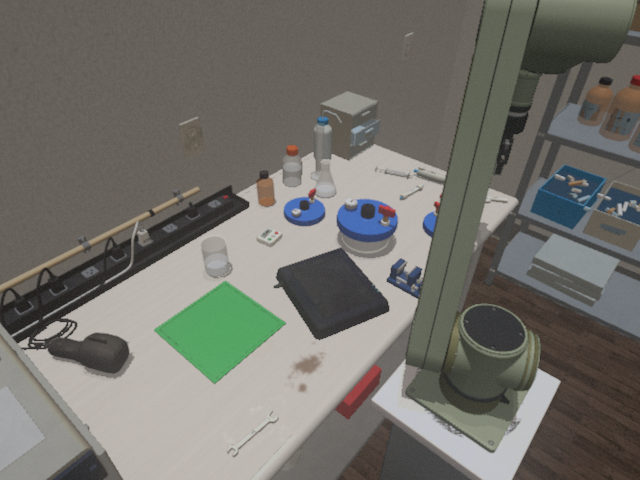

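Three blue lids appear in the top view, at (376,177), (389,250) and (456,306). The one at (389,250) is the largest and is the only one on the clear jar (scene picture, (367,222)), so it fits the description. The mat is at (210,229). Next I'll measure and confirm in a crop.

```bash
cat > meas.py <<'E'
from h import *
import sys
def load(n):
    z=np.load(n+'.npz'); return z['im'],z['W']
rois={'top':(340,205,440,295),'scene':(325,190,405,260)}
for n in('top','scene'):
    im,W=load(n); hsv=cv2.cvtColor(im,cv2.COLOR_RGB2HSV); H,S,V=[hsv[...,i].astype(int) for i in range(3)]
    x0,y0,x1,y1=rois[n]; roi=np.zeros(H.shape,bool); roi[y0:y1,x0:x1]=1
    ok=np.isfinite(W[...,2])
    blue=roi&(H>100)&(H<125)&(S>120)&ok
    red=roi&((H<8)|(H>172))&(S>140)&ok
    blk=roi&(V<70)&ok
    top=blue&(W[...,2]>.075)&(W[...,2]<.1)
    P=W[top]; z=np.median(P[:,2])
    hull=cv2.convexHull(np.float32(P[:,:2])); c,r=cv2.minEnclosingCircle(hull); e=cv2.fitEllipse(hull)
    print(n,'lid z',z,'circ',c,2*r,'ell',e)
    for nm,m,lo in(('red',red,.125),('blk',blk,.105)):
        k=m&(W[...,2]>lo); Q=W[k]; rr=cv2.minAreaRect(np.float32(Q[:,:2]*1000)) 
        print(nm,len(Q),'mean',Q.mean(0),'zmed',np.median(Q[:,2]),'rect',rr,'zpct',np.percentile(W[m][:,2],[5,50,95]))
    g=(H>50)&(H<80)&(S>150)&ok
    Q=W[g]; print('mat',np.median(Q[:,2]),cv2.minAreaRect(np.float32(Q[:,:2])))
E
python3 meas.py
python3 - <<'E'
import cv2,numpy as np
a=cv2.imread('pics/top.png')[150:340,330:500];b=cv2.imread('pics/scene.png')[170:270,280:450]
a=cv2.resize(a,(510,570),interpolation=3)[:, :400];b=cv2.resize(b,(400,235),interpolation=3)
o=np.zeros((570,800,3),np.uint8);o[:,:400]=a;o[:235,400:]=b;cv2.imwrite('pics/crop.png',o)
E
```

```text
top lid z 0.08835889617515347 circ (0.48099106550216675, -0.28357455134391785) 0.17952491343021393 ell ((0.4815024137496948, -0.283111035823822), (0.17657028138637543, 0.17796196043491364), 36.919586181640625)
red 58 mean [ 0.42029941 -0.28456497  0.14566411] zmed 0.14566216961713413 rect ((419.8876647949219, -284.63299560546875), (47.026283264160156, 12.936442375183105), 10.325187683105469) zpct [0.14080791 0.14566217 0.14971396]
blk 1 mean [ 0.46226979 -0.28005702  0.10583118] zmed 0.1058311833127087 rect ((462.269775390625, -280.0570373535156), (0.0, 0.0), 0.0) zpct [0.00339366 0.01806506 0.03214582]
mat 0.12638990087598911 ((0.5403199791908264, 0.6542092561721802), (0.4149268865585327, 0.016599804162979126), 15.194506645202637)
scene lid z 0.0877511295920822 circ (0.47923779487609863, -0.2784722149372101) 0.18014733493328094 ell ((0.4790458083152771, -0.278232604265213), (0.1734761744737625, 0.17844998836517334), 60.81241226196289)
red 36 mean [ 0.41646661 -0.27930965  0.14393109] zmed 0.14402382948581063 rect ((416.79510498046875, -278.67816162109375), (43.13482666015625, 13.263750076293945), 19.317535400390625) zpct [0.14078985 0.14402383 0.14708122]
blk 104 mean [ 0.47605833 -0.27344286  0.11603184] zmed 0.11767509452115033 rect ((480.3806457519531, -276.91632080078125), (31.672622680664062, 36.13481140136719), 49.09048080444336) zpct [0.03556084 0.04137905 0.12014628]
mat nan ((0.0, 0.0), (0.0, 0.0), 0.0)
  return _methods._mean(a, axis=axis, dtype=dtype,
  ret = ret.dtype.type(ret / rcount)
```

View pics/crop.png

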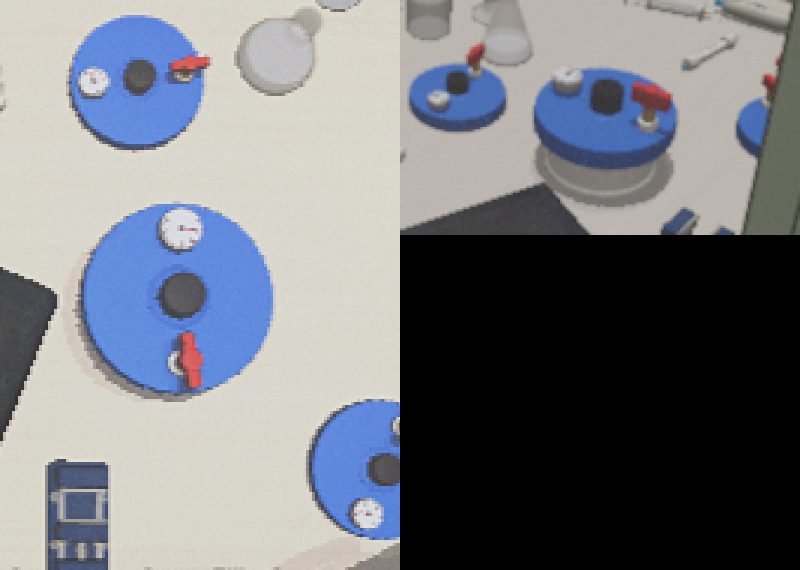

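The crop confirms it: the large lid on the jar measures 180 mm across, with its top at z≈0.088. Its tap points toward −x, and the bar sits at about 10°. I'll move above it for a close look with the wrist camera.

Request:
step_arm:
  rows: "1 10 -4.57 -5.0 0 0 0.23;1 10 -4.57 -5.0 0 0 0.23;1 10 -4.57 -5.0 0 0 0.23;1 10 -4.57 -5.0 0 0 0.23;1 10 -4.57 -5.0 0 0 0.23;1 10 -4.57 -5.0 0 0 0.23;1 10 -4.57 -5.0 0 0 0.23;1 10 -4.57 -5.0 0 0 0.23;1 10 -4.57 -5.0 0 0 0.23;1 10 -4.57 -5.0 0 0 0.23"
  force: 40

```text
clock: 1.35
position: [0.4496, -0.2815, 0.3464]
tool_rot: [-0.0, 0.996, 0.09, -0.001]
wrist_force: [0.4, -0.2, 1.2]
finger_gap: 0.998
grip_force: 0.0
```

```bash
cat > w.py <<'E'
from h import *
def wcloud():
    c=robot.camera_info('wrist'); im,d=robot.read_camera('wrist')
    v,u=np.mgrid[:480,:640]; a=(u-c['cx'])/c['fx']; b=(v-c['cy'])/c['fy']; th=np.hypot(a,b)
    s=np.where(th>1e-6,np.tan(np.minimum(th,1.4))/np.maximum(th,1e-9),1)
    P=np.stack([a*s*d,b*s*d,d],-1); W=(P-np.array(c['t']))@np.array(c['R']); W[(d==0)|(th>1.3)]=np.nan
    return im,d,W,c
def feats(im,W,c0=(.48,-.282),zoff=0,R=.1):
    hsv=cv2.cvtColor(im,cv2.COLOR_RGB2HSV); H,S,V=[hsv[...,i].astype(int) for i in range(3)]
    z=W[...,2]-zoff; near=np.hypot(W[...,0]-c0[0],W[...,1]-c0[1])<R
    o={}
    for nm,m in(('lid',(H>100)&(H<125)&(S>120)&(z>.08)&(z<.1)),('tap',((H<8)|(H>172))&(S>140)&(z>.136)),('knob',(V<90)&(S<90)&(z>.112)&(z<.128)),('gauge',(S<60)&(V>120)&(z>.1)&(z<.118))):
        Q=W[near&m]
        if len(Q)<10: print(nm,len(Q)); continue
        hull=cv2.convexHull(np.float32(Q[:,:2]*1000)); (x,y),r=cv2.minEnclosingCircle(hull)
        print(nm,len(Q),'z',round(float(np.median(Q[:,2])),4),'circ',round(x,1),round(y,1),'D',round(2*r,1),'mean',(Q.mean(0)*1000).round(1),'rect',np.round(np.hstack(cv2.minAreaRect(hull)),1))
E
python3 - <<'E'
from w import *
im,d,W,c=wcloud(); save('w1.png',im); print(c)
feats(im,W)
s=robot.read_state(); print({k:s[k] for k in('clock','position','tool_rot','joints')})
for n in('top','scene'):
    z=np.load(n+'.npz'); print(n); feats(z['im'],z['W'])
    hsv=cv2.cvtColor(z['im'],cv2.COLOR_RGB2HSV); Wt=z['W']
    g=(hsv[...,0]>50)&(hsv[...,0]<80)&(hsv[...,1]>150)&(Wt[...,2]<.02)&(Wt[...,1]<.5)&(Wt[...,1]>0)
    g=cv2.morphologyEx(g.astype(np.uint8),cv2.MORPH_OPEN,np.ones((3,3)))>0
    Q=Wt[g]; print('mat',len(Q),np.median(Q[:,2]),cv2.minAreaRect(np.float32(Q[:,:2])))
E
```

```text
{'fx': 371.64829954431775, 'fy': 371.64829954431775, 'cx': 321.10537401378895, 'cy': 239.2760556755446, 'R': array([[ 0.17935921, -0.98378249, -0.00150999],
       [-0.94901193, -0.17342404,  0.26324981],
       [-0.25924242, -0.04578328, -0.96472652]]), 't': array([-0.35724846,  0.30343076,  0.6262631 ])}
lid 14685 z 0.0875 circ 481.4 -281.3 D 178.9 mean [ 481.5 -280.9   87.6] rect [ 482.2 -281.4  176.5  178.1    1.4]
tap 1134 z 0.4608 circ 455.8 -282.3 D 143.4 mean [ 441.9 -284.   325.1] rect [ 433.2 -286.4   73.6  143.    10.3]
knob 563 z 0.1194 circ 505.4 -284.7 D 77.0 mean [ 485.9 -281.5  119.4] rect [ 505.8 -285.1   34.3   73.6   81.2]
gauge 943 z 0.1099 circ 488.7 -277.0 D 148.1 mean [ 541.6 -280.8  109.9] rect [ 489.2 -284.6  146.8   38.2    3.9]
{'clock': 1.4, 'position': array([ 0.44979011, -0.28144721,  0.34659971]), 'tool_rot': array([-2.03211784e-04,  9.95899526e-01,  9.04652969e-02, -3.51595820e-04]), 'joints': array([-5.80720717e-01,  1.93089121e-01,  1.36980130e+00, -1.19165526e-04,
        1.57950564e+00,  8.08896309e-01])}
top
lid 2535 z 0.0884 circ 481.2 -283.6 D 1
[... 296 characters left out ...]
]
gauge 164 z 0.1103 circ 486.8 -284.9 D 153.9 mean [ 531.7 -281.3  110. ] rect [ 488.2 -274.    37.9  153.1   82.5]
mat 0 nan ((0.0, 0.0), (0.0, 0.0), 0.0)
scene
lid 1137 z 0.0878 circ 479.2 -278.5 D 179.9 mean [ 473.2 -256.2   87.7] rect [ 479.3 -275.1  166.3  173.4   67. ]
tap 36 z 0.144 circ 417.4 -280.5 D 44.1 mean [ 416.5 -279.3  143.9] rect [ 416.8 -278.7   43.1   13.3   19.3]
knob 88 z 0.1189 circ 477.5 -279.2 D 38.8 mean [ 477.3 -276.3  118.6] rect [ 478.6 -276.9   32.3   37.7   72.9]
gauge 90 z 0.1099 circ 486.6 -279.1 D 154.9 mean [ 531.6 -279.3  109.2] rect [ 487.2 -273.8   37.2  154.1   83.1]
mat 0 nan ((0.0, 0.0), (0.0, 0.0), 0.0)
  return _methods._mean(a, axis=axis, dtype=dtype,
  ret = ret.dtype.type(ret / rcount)
```

View pics/w1.png

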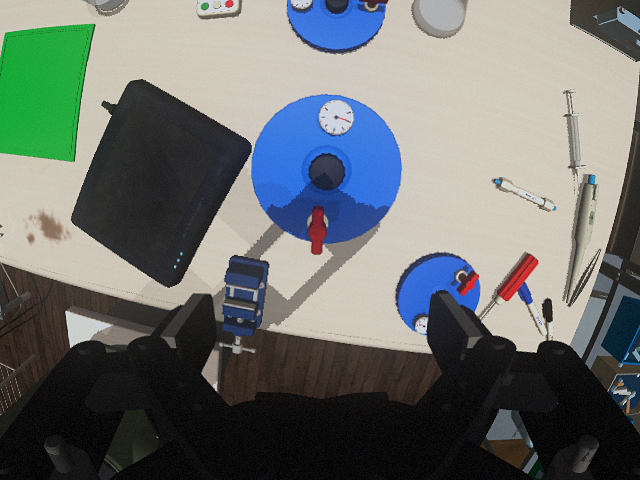

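The wrist view shows the lid centred at (327,170), the tap bar at (318,230) and the gauge at (336,117). It agrees with the top view to within 2 mm. Next I'll tighten the filters and locate the mat.

```bash
sed -i 's/(z>.136))/(z>.138)\&(z<.155))/' w.py
python3 - <<'E'
from w import *
im,d,W,c=wcloud(); feats(im,W)
z=np.load('top.npz'); print(z['im'][229,210],z['W'][229,210])
hsv=cv2.cvtColor(z['im'],cv2.COLOR_RGB2HSV);print(hsv[229,210])
for nm,I,Wt in(('top',z['im'],z['W']),('scene',np.load('scene.npz')['im'],np.load('scene.npz')['W']),('wr',im,W)):
    h=cv2.cvtColor(I,cv2.COLOR_RGB2HSV)
    g=(h[...,0]>50)&(h[...,0]<80)&(h[...,1]>150)&(abs(Wt[...,2])<.02)&(Wt[...,1]<.6)&(Wt[...,1]>-.1)&(Wt[...,0]>.3)
    n,l,st,_=cv2.connectedComponentsWithStats(g.astype(np.uint8)); k=1+st[1:,4].argmax(); Q=Wt[l==k]
    print(nm,len(Q),np.median(Q[:,2]),cv2.minAreaRect(np.float32(Q[:,:2]*1000)))
E
```

```text
lid 14688 z 0.0875 circ 481.4 -281.5 D 178.7 mean [ 481.5 -280.9   87.6] rect [ 482.  -281.2  176.4  177.8    1.6]
tap 514 z 0.1448 circ 418.9 -282.0 D 48.7 mean [ 419.8 -282.4  144.8] rect [ 419.  -282.5   48.4   16.9   10.5]
knob 570 z 0.1194 circ 481.1 -277.6 D 124.3 mean [ 485.8 -281.5  119.4] rect [ 480.8 -280.6   36.2  124.3   84.4]
gauge 945 z 0.1099 circ 491.3 -276.5 D 142.8 mean [ 541.9 -280.7  109.8] rect [ 491.9 -284.7  141.5   38.1    4.3]
[103 207 121] [0.54415758 0.23718128 0.00876615]
[ 65 128 207]Traceback (most recent call last):
  File "<stdin>", line 8, in <module>
ValueError: attempt to get argmax of an empty sequence
```

```bash
cat >> w.py <<'E'
def mat(I,Wt):
    h=cv2.cvtColor(I,cv2.COLOR_RGB2HSV)
    g=(h[...,0]>50)&(h[...,0]<80)&(h[...,1]>90)&(abs(Wt[...,2])<.02)&(Wt[...,1]<.6)&(Wt[...,1]>-.1)&(Wt[...,0]>.3)
    n,l,st,_=cv2.connectedComponentsWithStats(g.astype(np.uint8)); k=1+st[1:,4].argmax(); Q=Wt[l==k]
    print('mat',len(Q),np.median(Q[:,2]),cv2.minAreaRect(np.float32(Q[:,:2]*1000)))
E
python3 - <<'E'
from w import *
im,d,W,c=wcloud()
for n in('top','scene'): z=np.load(n+'.npz'); mat(z['im'],z['W'])
mat(im,W); print(robot.read_state()['position'])
E
```

```text
mat 5773 0.005248275544896159 ((547.9383544921875, 238.40005493164062), (228.5849609375, 230.64364624023438), 0.530404269695282)
mat 6669 0.00476071352933827 ((545.08740234375, 241.83541870117188), (226.9099884033203, 232.166015625), 89.69705963134766)
mat 10621 0.004947600234074616 ((546.3644409179688, 240.86468505859375), (230.00599670410156, 233.28179931640625), 0.19395016133785248)
[ 0.45003226 -0.28125352  0.34682001]
```

Request:
step_arm:
  rows: "1 -1.02 -0.16 1.5 0 0 0;1 -1.02 -0.16 3.5 0 0 0;1 -1.02 -0.16 5 0 0 0;1 -1.02 -0.16 6 0 0 0;1 -1.02 -0.16 6.8 0 0 0;1 -1.02 -0.16 7.3 0 0 0;1 -1.02 -0.16 7.65 0 0 0;1 -1.02 -0.16 7.65 0 0 0;1 -1.02 -0.16 7.65 0 0 0"
  force: 25

```text
clock: 2.62
position: [0.4201, -0.282, 0.1183]
tool_rot: [0.001, 0.996, 0.091, 0.001]
wrist_force: [0.4, 0.2, 0.1]
finger_gap: 1.0
grip_force: 0.0
```

Run:
```python
from w import *
im,d,W,c=wcloud(); save('w2.png',im); feats(im,W)
s=robot.read_state(); print({k:s[k] for k in('clock','position','tool_rot','joints','wrist_force','torque')})
```

```text
lid 58132 z 0.0875 circ 481.6 -281.7 D 179.4 mean [ 480.4 -279.8   87.5] rect [ 481.8 -281.6  175.8  179.3    2.2]
tap 2893 z 0.1446 circ 419.2 -282.2 D 49.1 mean [ 421.  -282.3  144.6] rect [ 419.4 -282.5   19.1   48.3   87.1]
knob 2885 z 0.1195 circ 502.4 -281.3 D 83.6 mean [ 483.2 -279.4  119.4] rect [ 500.9 -287.7   36.8   80.8   76.3]
gauge 4037 z 0.1099 circ 487.7 -277.5 D 149.6 mean [ 541.2 -280.8  109.8] rect [ 488.4 -285.4  148.3   39.1    4.5]
{'clock': 2.675, 'position': array([ 0.4200717 , -0.28201846,  0.11836229]), 'tool_rot': array([6.37034401e-04, 9.95824575e-01, 9.12825918e-02, 7.05952832e-04]), 'joints': array([-6.13936283e-01,  2.77562830e-01,  1.84044262e+00, -6.41565047e-05,
        1.02168622e+00,  7.74073717e-01]), 'wrist_force': array([-0.05051735,  0.18644296,  0.59460381]), 'torque': array([-0.0018717 ,  0.00208839,  0.01739681])}
```

View pics/w2.png

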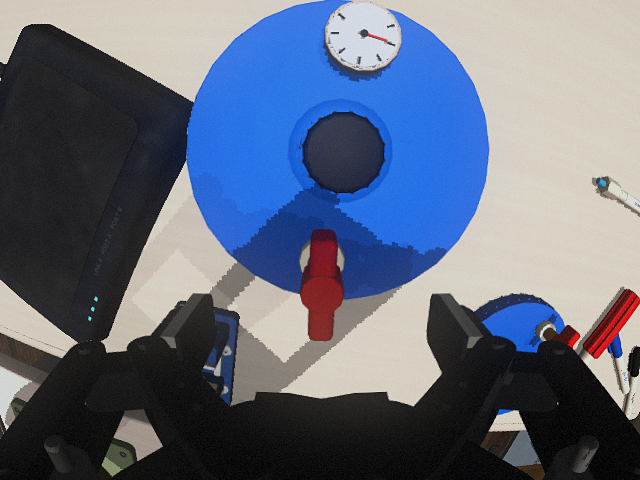

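The red bar at (321,285) sits between the open fingers, so I'll close on it.

Request:
step_arm:
  rows: "-1 0 0 0 0 0 0;-1 0 0 0 0 0 0;-1 0 0 0 0 0 0;-1 0 0 0 0 0 0;-1 0 0 0 0 0 0;-1 0 0 0 0 0 0;-1 0 0 0 0 0 0;-1 0 0 0 0 0 0;-1 0 0 0 0 0 0;-1 0 0 0 0 0 0"
  force: 25

```text
clock: 3.92
position: [0.4195, -0.2816, 0.1175]
tool_rot: [0.0, 0.996, 0.091, 0.0]
wrist_force: [0.3, 0.8, 0.2]
finger_gap: -0.001
grip_force: 0.0
```

Run:
```python
from w import *
im,d,W,c=wcloud(); save('w3.png',im); feats(im,W)
s=robot.read_state(); print(s['finger_gap'],s['grip_force'],s['wrist_force'])
```

```text
lid 58447 z 0.0875 circ 481.2 -282.0 D 179.1 mean [ 480.4 -279.7   87.5] rect [ 482.  -281.7  175.6  178.6    5.8]
tap 1193 z 0.1442 circ 429.7 -280.6 D 27.9 mean [ 433.1 -280.6  144.1] rect [ 431.4 -280.3   24.1   19.1   10.3]
knob 2011 z 0.1195 circ 481.0 -281.8 D 40.8 mean [ 479.1 -281.4  119.4] rect [ 482.1 -278.9   34.8   38.2   69.8]
gauge 4108 z 0.1099 circ 489.4 -277.5 D 146.6 mean [ 541.  -280.7  109.8] rect [ 490.  -285.1  145.1   39.     4.4]
0.0040586331289896365 0.0 [ 0.49227857 -0.17523001 -0.28759342]
```

View pics/w3.png

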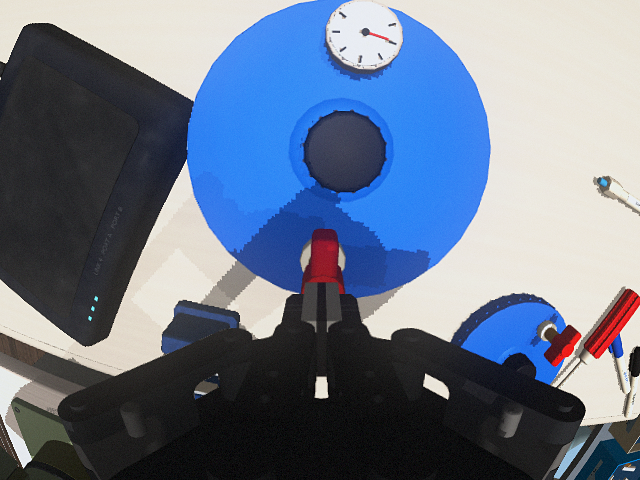

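The gripper reads fully shut with no grip force, and the fingertips hide the rear of the bar. I'll check how high the tips really are.

Run:
```python
from w import *
im,d,W,c=wcloud(); s=robot.read_state(); p=s['position']
for v in (270,285,292,300,310,320,340,370): print(v,[(u,(W[v,u]*1000).round(0).tolist()) for u in (300,312,322,332,345)])
def proj(X):
    x=c['R']@np.array(X)+c['t']; r=np.hypot(x[0],x[1]); th=np.arctan2(r,x[2]); return (c['cx']+c['fx']*th*x[0]/r, c['cy']+c['fy']*th*x[1]/r)
print('tcp',proj(p),'grasp',proj(p+[0,0,.019]),'bar top ctr',proj([.4192,-.2822,.1445]))
print(im[300:330:6,300:350:5].sum(-1))
```

```text
270 [(300, [408.0, -271.0, 88.0]), (312, [430.0, -276.0, 144.0]), (322, [431.0, -280.0, 145.0]), (332, [431.0, -284.0, 144.0]), (345, [413.0, -297.0, 88.0])]
285 [(300, [398.0, -273.0, 88.0]), (312, [429.0, -276.0, 160.0]), (322, [430.0, -280.0, 160.0]), (332, [431.0, -284.0, 160.0]), (345, [403.0, -299.0, 88.0])]
292 [(300, [394.0, -274.0, 88.0]), (312, [429.0, -277.0, 167.0]), (322, [430.0, -280.0, 167.0]), (332, [430.0, -284.0, 167.0]), (345, [399.0, -300.0, 88.0])]
300 [(300, [424.0, -273.0, 165.0]), (312, [429.0, -277.0, 174.0]), (322, [430.0, -280.0, 173.0]), (332, [430.0, -284.0, 173.0]), (345, [427.0, -290.0, 165.0])]
310 [(300, [424.0, -273.0, 173.0]), (312, [429.0, -277.0, 182.0]), (322, [430.0, -280.0, 183.0]), (332, [430.0, -284.0, 182.0]), (345, [427.0, -289.0, 174.0])]
320 [(300, [430.0, -273.0, 192.0]), (312, [429.0, -277.0, 189.0]), (322, [430.0, -280.0, 190.0]), (332, [430.0, -283.0, 190.0]), (345, [432.0, -287.0, 191.0])]
340 [(300, [430.0, -274.0, 204.0]), (312, [430.0, -277.0, 203.0]), (322, [422.0, -282.0, 190.0]), (332, [431.0, -283.0, 204.0]), (345, [432.0, -286.0, 204.0])]
370 [(300, [435.0, -274.0, 226.0]), (312, [417.0, -279.0, 200.0]), (322, [411.0, -284.0, 190.0]), (332, [419.0, -285.0, 201.0]), (345, [437.0, -284.0, 226.0])]
tcp (np.float64(320.753871327543), np.float64(272.21214019328215)) grasp (np.float64(320.68517775868827), np.float64(286.49800480179795)) bar top ctr (np.float64(321.79771487007537), np.float64(294.2831331478744))
[[114 197 205 211  90 110 192 208  97  89]
 [106 209 205 177  86  95 188 207 173 100]
 [111 212 197 202  89  68 203 209 190  98]
 [ 96 206 197 208  97  79 191 191 202  98]
 [ 91  89  67 377  99 110 333  80  89  85]]
```

Run:
```python
import cv2
for n in('w2','w3'):
    a=cv2.imread(f'pics/{n}.png')[...,::-1]
    for v in range(230,345,8): print(n,v,[a[v,u].tolist() for u in (305,312,322,332,340)])
a=cv2.imread('pics/w3.png')[220:400,250:400]; cv2.imwrite('pics/w3c.png',cv2.resize(a,(500,600),interpolation=0))
```

```text
w2 230 [[25, 60, 127], [23, 54, 121], [57, 12, 35], [46, 39, 87], [30, 66, 146]]
w2 238 [[16, 53, 124], [56, 13, 35], [67, 22, 39], [64, 21, 40], [21, 52, 124]]
w2 246 [[81, 75, 78], [104, 19, 38], [119, 21, 37], [135, 24, 42], [48, 63, 101]]
w2 254 [[164, 157, 146], [105, 19, 34], [126, 23, 38], [118, 26, 41], [162, 157, 143]]
w2 262 [[164, 158, 141], [102, 16, 31], [127, 23, 35], [116, 27, 40], [168, 157, 144]]
w2 270 [[60, 22, 32], [109, 21, 30], [127, 26, 36], [115, 30, 33], [122, 100, 89]]
w2 278 [[67, 24, 33], [122, 31, 35], [131, 30, 37], [95, 20, 32], [63, 24, 33]]
w2 286 [[130, 33, 36], [134, 37, 38], [132, 32, 38], [132, 34, 36], [121, 34, 35]]
w2 294 [[132, 37, 36], [131, 33, 34], [135, 34, 38], [133, 33, 38], [133, 41, 42]]
w2 302 [[131, 43, 42], [127, 35, 33], [132, 40, 39], [130, 38, 37], [129, 36, 37]]
w2 310 [[213, 205, 191], [129, 35, 38], [130, 38, 35], [130, 38, 37], [139, 130, 119]]
w2 318 [[214, 205, 194], [127, 42, 41], [133, 43, 40], [100, 37, 30], [142, 134, 125]]
w2 326 [[216, 208, 195], [124, 47, 41], [132, 43, 41], [97, 39, 40], [143, 131, 124]]
w2 334 [[21
[... 671 characters left out ...]
8 [[73, 26, 36], [126, 27, 34], [153, 32, 40], [150, 31, 43], [71, 25, 37]]
w3 286 [[77, 66, 67], [71, 68, 71], [29, 23, 34], [70, 68, 71], [146, 27, 35]]
w3 294 [[69, 68, 67], [63, 65, 67], [31, 30, 37], [73, 71, 70], [23, 32, 39]]
w3 302 [[65, 63, 63], [69, 65, 67], [34, 30, 34], [64, 64, 64], [40, 36, 43]]
w3 310 [[71, 70, 69], [68, 64, 63], [27, 28, 28], [68, 68, 66], [70, 74, 71]]
w3 318 [[71, 67, 64], [68, 66, 62], [27, 23, 29], [63, 63, 61], [66, 65, 65]]
w3 326 [[33, 29, 35], [29, 25, 29], [35, 36, 33], [29, 24, 30], [28, 25, 28]]
w3 334 [[28, 27, 31], [32, 29, 33], [32, 28, 30], [26, 27, 26], [34, 35, 32]]
w3 342 [[29, 29, 27], [25, 26, 24], [38, 33, 35], [23, 21, 20], [29, 30, 28]]
```

View pics/w3c.png

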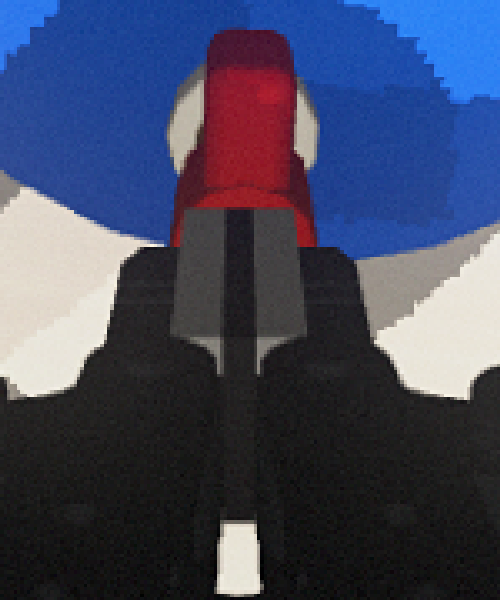

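The crop shows the shut pad tips at about row 283, which is z≈0.158. That would be above the bar, although the stated TCP is 0.118. I'll cross-check with the fixed cameras before going lower.

Run:
```python
from w import *
p=robot.read_state()['position']
for n in('top','scene'):
    im,d,W=cloud(n); save(n+'2.png',im); hsv=cv2.cvtColor(im,cv2.COLOR_RGB2HSV)
    m=(np.hypot(W[...,0]-p[0],W[...,1]-p[1])<.07)&(W[...,2]>.126)&(W[...,2]<.3)
    Q=W[m]; C=im[m]; red=(hsv[...,1][m]>140)
    v,u=np.where(m); print(n,m.sum(),u.min(),u.max(),v.min(),v.max()) if m.any() else print(n,0)
    Q2=Q[~red]; o=np.argsort(Q2[:,2])[:12]; print((Q2[o]*1000).round(0).tolist()); print('red',(Q[red].mean(0) if red.any() else 0))
    print(np.histogram(Q2[:,2],bins=np.arange(.12,.3,.01)))
```

```text
top 69 376 400 245 281
[[474.0, -279.0, 126.0], [485.0, -266.0, 126.0], [488.0, -266.0, 127.0], [423.0, -245.0, 227.0], [422.0, -240.0, 238.0], [420.0, -238.0, 239.0], [420.0, -235.0, 239.0], [422.0, -238.0, 240.0], [422.0, -228.0, 240.0], [422.0, -235.0, 240.0], [417.0, -238.0, 241.0], [420.0, -240.0, 241.0]]
red 0
(array([ 3,  0,  0,  0,  0,  0,  0,  0,  0,  0,  1,  4, 45, 10,  0,  0,  2]), array([0.12, 0.13, 0.14, 0.15, 0.16, 0.17, 0.18, 0.19, 0.2 , 0.21, 0.22,
       0.23, 0.24, 0.25, 0.26, 0.27, 0.28, 0.29]))
scene 834 378 408 159 216
[[439.0, -275.0, 126.0], [411.0, -280.0, 126.0], [406.0, -278.0, 126.0], [415.0, -270.0, 126.0], [417.0, -274.0, 127.0], [415.0, -276.0, 127.0], [433.0, -272.0, 127.0], [429.0, -276.0, 127.0], [419.0, -271.0, 127.0], [436.0, -276.0, 127.0], [403.0, -278.0, 127.0], [426.0, -277.0, 127.0]]
red [ 0.41355061 -0.27853311  0.14336296]
(array([23, 51, 37, 13, 25, 25, 24, 15, 36, 33, 48, 66, 73, 80, 50, 31, 80]), array([0.12, 0.13, 0.14, 0.15, 0.16, 0.17, 0.18, 0.19, 0.2 , 0.21, 0.22,
       0.23, 0.24, 0.25, 0.26, 0.27, 0.28, 0.29]))
```

Run:
```python
from w import *
im,d,W=cloud('scene')
for v in range(160,228,4): print(v,[(im[v,u].tolist(),(W[v,u]*1000).round(0).astype(int).tolist()) for u in (384,389,394)])
```

```text
160 [([50, 51, 47], [427, -247, 307]), ([50, 49, 50], [410, -244, 314]), ([51, 52, 52], [399, -250, 316])]
164 [([48, 47, 47], [425, -248, 295]), ([49, 49, 50], [410, -247, 301]), ([50, 53, 50], [399, -252, 304])]
168 [([52, 49, 51], [424, -247, 284]), ([50, 48, 47], [410, -248, 289]), ([53, 52, 52], [396, -249, 294])]
172 [([95, 92, 91], [424, -250, 272]), ([48, 45, 46], [408, -248, 279]), ([50, 50, 51], [404, -267, 272])]
176 [([57, 56, 58], [419, -244, 264]), ([54, 56, 57], [405, -246, 268]), ([54, 52, 53], [402, -266, 261])]
180 [([73, 71, 71], [413, -237, 257]), ([54, 53, 54], [402, -243, 259]), ([53, 51, 52], [400, -266, 249])]
184 [([80, 78, 82], [409, -232, 250]), ([48, 46, 47], [406, -253, 241]), ([50, 49, 52], [402, -272, 234])]
188 [([65, 64, 65], [403, -224, 244]), ([56, 58, 59], [399, -244, 236]), ([51, 47, 52], [398, -269, 224])]
192 [([56, 54, 53], [410, -240, 221]), ([56, 55, 58], [399, -247, 222]), ([88, 84, 84], [408, -290, 197])]
196 [([94, 91, 90], [567, -518, -1]), ([51, 52, 53], [400, -252, 206]), ([195, 189, 185], [539, -538, 1])]
200 [([92, 89, 87], [427, -275, 170]), ([67, 67, 67], [410, -272, 179]), ([196, 191, 185], [525, -516, 2])]
204 [([58, 57, 62], [423, -270, 160]), ([81, 79, 82], [411, -277, 163]), ([196, 190, 186], [513, -497, 1])]
208 [([115, 52, 58], [426, -279, 141]), ([125, 53, 56], [412, -282, 146]), ([197, 190, 185], [499, -476, 2])]
212 [([100, 52, 55], [422, -275, 131]), ([102, 46, 48], [408, -279, 135]), ([109, 53, 52], [392, -278, 143])]
216 [([96, 67, 55], [421, -276, 117]), ([87, 62, 84], [430, -322, 87]), ([78, 62, 95], [393, -284, 126])]
220 [([103, 84, 65], [417, -273, 106]), ([117, 121, 135], [412, -292, 98]), ([57, 75, 125], [406, -311, 90])]
224 [([133, 129, 121], [415, -273, 93]), ([92, 98, 118], [405, -284, 91]), ([56, 79, 135], [396, -296, 89])]
```

Both the scene and wrist views show the real fingertips about 40 mm higher than the reported TCP. So I'll work from the measured tip: z_tip = TCP z + 0.040. Next I reopen, lower 39 mm and close.

Request:
step_arm:
  rows: "1 0 0 0 0 0 0;1 0 0 0 0 0 0;1 0 0 0 0 0 0;1 0 0 0 0 0 0;1 0 0 0 0 0 0;1 0 0 0 0 0 0;1 0 0 0.5 0 0 0;1 0 0 1 0 0 0;1 0 0 1.3 0 0 0;1 0 0 1.3 0 0 0"

```text
clock: 5.42
position: [0.4189, -0.2812, 0.0773]
tool_rot: [-0.001, 0.996, 0.091, -0.001]
wrist_force: [0.5, 0.1, 0.3]
finger_gap: 0.994
grip_force: 0.0
```

Request:
step_arm:
  rows: "-1 0 0 0 0 0 0;-1 0 0 0 0 0 0;-1 0 0 0 0 0 0;-1 0 0 0 0 0 0;-1 0 0 0 0 0 0;-1 0 0 0 0 0 0;-1 0 0 0 0 0 0;-1 0 0 0 0 0 0;-1 0 0 0 0 0 0"
  force: 25

```text
clock: 6.55
position: [0.4197, -0.2818, 0.0788]
tool_rot: [0.0, 0.996, 0.091, 0.0]
wrist_force: [-0.8, -0.8, 4.5]
finger_gap: 0.163
grip_force: 24.6
```

It gripped: the opening is about 14 mm at 25 N. Now I'll turn anticlockwise.

Request:
step_arm:
  rows: "-1 0 0 0 0 0 -0.15;-1 0 0 0 0 0 -0.3;-1 0 0 0 0 0 -0.45;-1 0 0 0 0 0 -0.6;-1 0 0 0 0 0 -0.75;-1 0 0 0 0 0 -0.9;-1 0 0 0 0 0 -1.05;-1 0 0 0 0 0 -1.2;-1 0 0 0 0 0 -1.3;-1 0 0 0 0 0 -1.3"

```text
clock: 7.8
position: [0.4197, -0.2816, 0.0785]
tool_rot: [0.0, 0.738, 0.675, 0.0]
wrist_force: [0.3, 0.3, 2.6]
finger_gap: 0.161
grip_force: 25.3
```

Run:
```python
from w import *
s=robot.read_state(); print({k:s[k] for k in('position','tool_rot','joints','wrist_force','torque','finger_gap')})
im,d,W=cloud('top'); feats(im,W)
im,d,W,c=wcloud(); save('w4.png',im); feats(im,W)
```

```text
{'position': array([ 0.41971823, -0.28155701,  0.07852173]), 'tool_rot': array([1.13322981e-04, 7.38028729e-01, 6.74769251e-01, 2.00789293e-04]), 'joints': array([-6.13870757e-01,  3.21409767e-01,  1.89387032e+00,  4.29900182e-04,
        9.26005075e-01, -5.24636812e-01]), 'wrist_force': array([0.30894772, 0.28734203, 2.5775968 ]), 'torque': array([ 0.09464789, -0.08974817, -0.07533333]), 'finger_gap': 0.16127688152060232}
lid 1441 z 0.0885 circ 482.1 -282.4 D 179.2 mean [ 494.1 -249.6   88.5] rect [ 503.6 -256.1  108.8  178.4   50.6]
tap 0
knob 85 z 0.1203 circ 481.9 -281.0 D 38.6 mean [ 484.6 -276.5  120. ] rect [ 484.7 -275.2   22.9   38.6   64.2]
gauge 148 z 0.1107 circ 544.2 -281.6 D 39.3 mean [ 543.5 -281.9  110.6] rect [ 544.8 -281.6   36.2   37.9   86. ]
lid 52334 z 0.0875 circ 480.6 -281.1 D 180.2 mean [ 475.5 -251.2   87.7] rect [ 480.9 -277.1  170.6  177.2   76.9]
tap 4365 z 0.1446 circ 418.4 -281.7 D 50.2 mean [ 419.3 -278.7  144.4] rect [ 419.4 -281.8   50.1   15.3   83.5]
knob 674 z 0.121 circ 471.8 -277.0 D 145.4 mean [ 438.6 -274.7  121.5] rect [ 471.  -280.9   34.2  143.5   77.7]
gauge 3063 z 0.1099 circ 485.3 -279.2 D 154.5 mean [ 540.5 -279.8  109.8] rect [ 486.8 -270.7   38.6  153.1   80. ]
```

Request:
step_arm:
  rows: "-1 0 0 0 0 0 -0.08;-1 0 0 0 0 0 -0.15;-1 0 0 0 0 0 -0.15;-1 0 0 0 0 0 -0.15"

```text
clock: 8.4
position: [0.4199, -0.2835, 0.0786]
tool_rot: [0.002, 0.686, 0.728, -0.001]
wrist_force: [-1.2, -5.7, 1.4]
finger_gap: 0.16
grip_force: 43.1
```

Run:
```python
from w import *
s=robot.read_state(); print({k:s[k] for k in('tool_rot','wrist_force','torque','finger_gap')})
im,d,W=cloud('top'); feats(im,W)
im,d,W,c=wcloud(); feats(im,W)
```

```text
{'tool_rot': array([ 0.00152361,  0.68580468,  0.72778366, -0.00074742]), 'wrist_force': array([-1.15640289, -5.7015394 ,  1.41215261]), 'torque': array([-0.85193775,  0.12376774, -0.63883191]), 'finger_gap': 0.15961394799784093}
lid 1489 z 0.0884 circ 482.5 -280.2 D 178.6 mean [ 493.8 -249.1   88.5] rect [ 502.5 -253.2  107.7  178.2   53.5]
tap 0
knob 84 z 0.1199 circ 482.8 -277.5 D 38.5 mean [ 483.1 -274.1  119.9] rect [ 484.7 -274.1   23.2   38.4   62.4]
gauge 147 z 0.1113 circ 543.3 -276.4 D 38.9 mean [ 543.3 -276.7  111.3] rect [ 543.8 -276.9   37.7   36.5   49.2]
lid 49569 z 0.0875 circ 481.3 -279.2 D 180.0 mean [ 471.8 -247.6   87.7] rect [ 479.9 -273.6  166.4  176.1   87.8]
tap 4346 z 0.1446 circ 419.2 -283.2 D 50.0 mean [ 419.1 -280.   144.4] rect [ 419.2 -283.2   49.8   15.1   89.3]
knob 829 z 0.1199 circ 471.1 -276.6 D 145.7 mean [ 449.2 -278.7  121.1] rect [ 470.9 -277.8   32.9  143.    79.9]
gauge 2881 z 0.1099 circ 484.8 -275.6 D 154.8 mean [ 540.3 -274.8  109.9] rect [ 485.8 -282.7  154.4   38.4    7.4]
```

The tap is at its stop: the lid itself has started to turn by about 0.05. I'll release with the fingers only partly opened, to stay clear of the knob, then rise.

Request:
step_arm:
  rows: "-0.3 0 0 0 0 0 0;-0.3 0 0 0 0 0 0;-0.3 0 0 0 0 0 0;-0.3 0 0 0 0 0 0;-0.3 0 0 -0.6 0 0 0;-0.3 0 0 -1.8 0 0 0;-0.3 0 0 -3.5 0 0 0;-0.3 0 0 -5 0 0 0;-0.3 0 0 -5 0 0 0"

```text
clock: 9.62
position: [0.4214, -0.2828, 0.2324]
tool_rot: [0.004, 0.685, 0.729, 0.001]
wrist_force: [-0.9, 0.0, -0.6]
finger_gap: 0.355
grip_force: 0.0
```

Request:
step_arm:
  rows: "1 0 0 0 0 0 0.18;1 0 0 0 0 0 0.36;1 0 0 0 0 0 0.54;1 0 0 0 0 0 0.72;1 0 0 0 0 0 0.9;1 0 0 0 0 0 1.08;1 0 0 0 0 0 1.26;1 0 0 0 0 0 1.44;1 0 0 0 0 0 1.56;1 0 0 0 0 0 1.56"

```text
clock: 10.88
position: [0.419, -0.2812, 0.2274]
tool_rot: [-0.001, 0.999, 0.037, -0.001]
wrist_force: [0.7, -0.5, -0.2]
finger_gap: 1.003
grip_force: 0.0
```

Run:
```python
from w import *
s=robot.read_state(); print({k:s[k] for k in('position','tool_rot','wrist_force','torque','finger_gap','joints')})
im,d,W=cloud('top'); feats(im,W)
im,d,W,c=wcloud(); save('w5.png',im); feats(im,W)
m=(W[...,2]>.105)&(W[...,2]<.115)&(abs(W[...,0]-.543)<.03)&(abs(W[...,1]+.277)<.03)&(im.min(-1)>90); print('gauge',W[m].mean(0),m.sum())
m=(abs(W[...,2]-.1195)<.004)&(np.hypot(W[...,0]-.481,W[...,1]+.281)<.026); q=cv2.minEnclosingCircle(np.float32(W[m][:,:2]*1000)); print('knob',q)
```

```text
{'position': array([ 0.41898308, -0.28119265,  0.22735732]), 'tool_rot': array([-6.52517431e-04,  9.99309755e-01,  3.71325056e-02, -8.74505644e-04]), 'wrist_force': array([ 0.74730006, -0.48748646, -0.21039012]), 'torque': array([-0.03012677,  0.03320136,  0.0093944 ]), 'finger_gap': 1.0026447497684694, 'joints': array([-6.13864445e-01,  1.90639524e-01,  1.66514637e+00, -2.26548428e-05,
        1.28798889e+00,  8.82656095e-01])}
lid 1675 z 0.0885 circ 481.8 -280.8 D 179.4 mean [ 494.2 -258.1   88.6] rect [ 497.6 -258.8  122.6  177.5   56. ]
tap 0
knob 129 z 0.1204 circ 480.9 -281.0 D 40.0 mean [ 481.8 -281.5  120.5] rect [ 480.8 -280.    37.9   36.9   30.9]
gauge 147 z 0.1109 circ 543.8 -277.1 D 39.1 mean [ 543.3 -276.7  110.9] rect [ 544.4 -276.6   36.8   37.4    2. ]
lid 26650 z 0.0875 circ 481.3 -279.6 D 179.2 mean [ 482.2 -279.2   87.6] rect [ 481.1 -279.7  177.9  177.2   74.7]
tap 1114 z 0.1447 circ 418.9 -283.6 D 48.5 mean [ 419.6 -283.8  144.7] rect [ 419.4 -283.7   48.4   18.2   74.4]
knob 827 z 0.1195 circ 484.8 -275.9 D 117.8 mean [ 484.9 -279.1  119.5] rect [ 485.5 -278.7  114.7   32.7   14.1]
gauge 1771 z 0.11 circ 490.3 -282.6 D 144.0 mean [ 540.3 -275.7  109.8] rect [ 4.906e+02 -2.758e+02  1.424e+02  3.850e+01  3.000e-01]
gauge [ 0.54241148 -0.27549719  0.1099636 ] 1788
knob ((480.5911560058594, -279.73321533203125), 20.792757034301758)
```

View pics/w5.png

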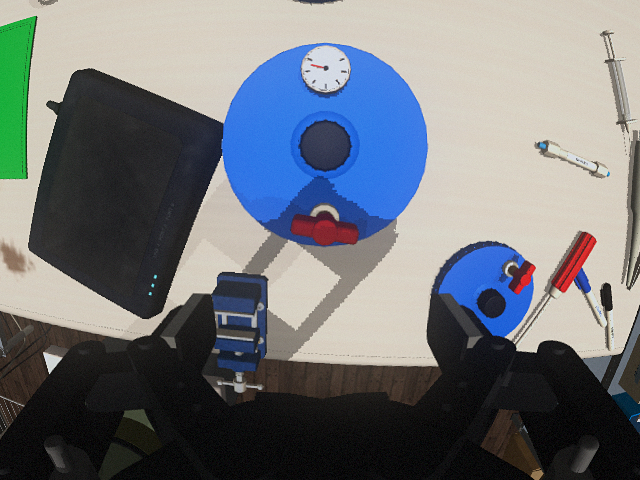

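The wrist view shows the tap crosswise at (323,230), the gauge needle swung round (vented), and the knob at (326,145). Lid yaw is about 0.067, close to the tool's 0.074. Now I'll grasp the knob.

Request:
step_arm:
  rows: "1 1.2 0.06 0 0 0 0;1 2.06 0.11 0.5 0 0 0;1 2.06 0.11 1.8 0 0 0;1 2.06 0.11 3.3 0 0 0;1 2.06 0.11 4.5 0 0 0;1 2.06 0.11 5.3 0 0 0;1 2.06 0.11 5.7 0 0 0;1 2.06 0.11 5.7 0 0 0;1 2.06 0.11 5.7 0 0 0"

```text
clock: 12.1
position: [0.4821, -0.2809, 0.0586]
tool_rot: [0.001, 0.999, 0.037, 0.001]
wrist_force: [-0.5, -0.6, 0.3]
finger_gap: 0.999
grip_force: 0.0
```

Run:
```python
from w import *
s=robot.read_state(); print({k:s[k] for k in('position','tool_rot','wrist_force','torque')})
im,d,W,c=wcloud()
m=(abs(W[...,2]-.1195)<.004)&(np.hypot(W[...,0]-.481,W[...,1]+.281)<.026); print('knob',cv2.minEnclosingCircle(np.float32(W[m][:,:2]*1000)))
```

```text
{'position': array([ 0.48214657, -0.28090475,  0.05856085]), 'tool_rot': array([6.31004537e-04, 9.99331170e-01, 3.65517744e-02, 8.84959168e-04]), 'wrist_force': array([-0.46798519, -0.60190399,  0.3078005 ]), 'torque': array([ 0.00959691, -0.00503608, -0.02284279])}
knob ((481.7599792480469, -279.8136901855469), 20.45915412902832)
```

Aligned to within 1 mm. Closing on the knob.

Request:
step_arm:
  rows: "-1 0 0 0 0 0 0;-1 0 0 0 0 0 0;-1 0 0 0 0 0 0;-1 0 0 0 0 0 0;-1 0 0 0 0 0 0;-1 0 0 0 0 0 0;-1 0 0 0 0 0 0"
  force: 60

```text
clock: 13.02
position: [0.4817, -0.2804, 0.0582]
tool_rot: [0.0, 0.999, 0.036, 0.0]
wrist_force: [-0.6, 2.7, 4.5]
finger_gap: 0.448
grip_force: 60.9
```

Request:
step_arm:
  rows: "-1 0 0 -0.15 0 0 0;-1 0 0 -0.35 0 0 0;-1 0 0 -0.6 0 0 0;-1 0 0 -0.9 0 0 0;-1 0 0 -1.3 0 0 0;-1 0 0 -1.9 0 0 0;-1 0 0 -2.6 0 0 0;-1 0 0 -3.3 0 0 0;-1 0 0 -3.6 0 0 0;-1 0 0 -3.6 0 0 0"

```text
clock: 14.28
position: [0.4816, -0.2806, 0.1662]
tool_rot: [0.0, 0.999, 0.036, 0.001]
wrist_force: [-0.3, -0.1, -5.9]
finger_gap: 0.451
grip_force: 60.9
```

Run:
```python
from w import *
s=robot.read_state(); print({k:s[k] for k in('position','tool_rot','wrist_force','torque','joints','finger_gap')})
im,d,W,c=wcloud(); m=(im[...,2]>im[...,0]*1.8)&(np.hypot(W[...,0]-.48,W[...,1]+.28)<.12)&(W[...,2]>.15); Q=W[m]; A=np.c_[Q[:,:2],np.ones(len(Q))]; m2=abs(Q[:,2]-np.median(Q[:,2]))<.01
print('lid plane',np.linalg.lstsq(A[m2],Q[m2][:,2],rcond=None)[0],np.median(Q[:,2]),cv2.minEnclosingCircle(np.float32(Q[m2][:,:2]*1000)))
```

```text
{'position': array([ 0.48159692, -0.28055328,  0.16618255]), 'tool_rot': array([4.28341499e-04, 9.99337993e-01, 3.63738583e-02, 5.77787456e-04]), 'wrist_force': array([-0.25548988, -0.10424334, -5.90214552]), 'torque': array([-0.00296866, -0.04335087, -0.02184685]), 'joints': array([-5.48074169e-01,  3.12583271e-01,  1.65565606e+00, -8.34517719e-05,
        1.17191689e+00,  9.49990727e-01]), 'finger_gap': 0.451128929126242}
lid plane [-8.18949415e-04 -1.18598996e-04  1.95900283e-01] 0.19566418932425808 ((482.11968994140625, -280.69976806640625), 90.16864013671875)
```

Request:
step_arm:
  rows: "-1 0.08 -0.4 0 0 0 0;-1 0.25 -1.2 0 0 0 0;-1 0.5 -2.5 0 0 0 0;-1 0.8 -4 0 0 0 0;-1 1.1 -5.6 0 0 0 0;-1 1.44 -7.2 0 0 0 0;-1 1.76 -8.8 0 0 0 0;-1 2.1 -10.4 0 0 0 0;-1 2.3 -11.6 0 0 0 0;-1 2.4 -12.15 0 0 0 0"

```text
clock: 15.58
position: [0.5258, 0.0907, 0.1647]
tool_rot: [-0.0, 0.999, 0.038, -0.001]
wrist_force: [0.4, -0.7, -5.3]
finger_gap: 0.449
grip_force: 61.5
```

Request:
step_arm:
  rows: "-1 0.2 -1 0 0 0 0;-1 0.5 -2.4 0 0 0 0;-1 0.75 -3.7 0 0 0 0;-1 0.95 -4.6 0 0 0 0;-1 1.02 -5 0 0 0 0;-1 1.02 -5 0 0 0 0;-1 1.02 -5 0 0 0 0"

```text
clock: 16.45
position: [0.546, 0.2389, 0.1653]
tool_rot: [0.001, 0.999, 0.036, -0.0]
wrist_force: [-0.1, -0.5, -4.9]
finger_gap: 0.449
grip_force: 61.7
```

Run:
```python
from w import *
s=robot.read_state(); print({k:s[k] for k in('position','tool_rot','wrist_force','torque','joints','finger_gap')})
im,d,W,c=wcloud(); p=s['position']; m=(im[...,2]>im[...,0]*1.8)&(np.hypot(W[...,0]-p[0],W[...,1]-p[1])<.12)&(W[...,2]>.15); Q=W[m]; m2=abs(Q[:,2]-np.median(Q[:,2]))<.01
print('lid',np.median(Q[:,2]),cv2.minEnclosingCircle(np.float32(Q[m2][:,:2]*1000)))
mat(im,W); im,d,W=cloud('top'); mat(im,W)
```

```text
{'position': array([0.54600823, 0.23886212, 0.16531496]), 'tool_rot': array([ 5.84642584e-04,  9.99352727e-01,  3.59673306e-02, -3.68417564e-04]), 'wrist_force': array([-0.05312058, -0.48416229, -4.87427093]), 'torque': array([-0.0047247 ,  0.00308964,  0.0151582 ]), 'joints': array([ 3.93583163e-01,  3.73864808e-01,  1.56434451e+00, -8.96900103e-04,
        1.20448298e+00,  1.89275100e+00]), 'finger_gap': 0.44938270775091055}
lid 0.1947086881852021 ((546.990234375, 238.45159912109375), 90.1484603881836)
mat 1338 0.004613344872218235 ((656.2703247070312, 325.673583984375), (32.9444465637207, 83.61017608642578), 26.162057876586914)
mat 1931 0.005103454544331905 ((547.9793090820312, 191.2065887451172), (134.12451171875, 228.81886291503906), 89.82115936279297)
```

Request:
step_arm:
  rows: "-1 0 -0.04 0.4 0 0 0;-1 0 -0.04 1.2 0 0 0;-1 0 -0.04 2.2 0 0 0;-1 0 -0.04 3.2 0 0 0;-1 0 -0.04 4 0 0 0;-1 0 -0.04 4.6 0 0 0;-1 0 -0.04 5 0 0 0;-1 0 -0.04 5.2 0 0 0;-1 0 -0.04 5.2 0 0 0;-1 0 -0.04 5.2 0 0 0"

```text
clock: 17.8
position: [0.5468, 0.2416, 0.0102]
tool_rot: [-0.0, 0.999, 0.036, 0.001]
wrist_force: [0.4, 0.2, -5.5]
finger_gap: 0.45
grip_force: 61.7
```

```bash
cat > lz.py <<'E'
from w import *
s=robot.read_state(); print({k:s[k] for k in('position','wrist_force')})
im,d,W,c=wcloud(); p=s['position']; m=(im[...,2]>im[...,0]*1.8)&(np.hypot(W[...,0]-p[0],W[...,1]-p[1])<.12)&(W[...,2]>.028); Q=W[m]; m2=abs(Q[:,2]-np.median(Q[:,2]))<.004
print('lid',np.median(Q[:,2]),cv2.minEnclosingCircle(np.float32(Q[m2][:,:2]*1000)))
E
python3 lz.py
```

```text
{'position': array([0.54683498, 0.24159673, 0.01021398]), 'wrist_force': array([ 0.37939443,  0.18765532, -5.51213152])}
lid 0.03968901754621808 ((546.5944213867188, 241.38351440429688), 89.94598388671875)
```

About 6.5 mm left to the mat. I'll go down slowly in small increments.

Request:
step_arm:
  rows: "-1 0 0.02 0.06 0 0 0;-1 0 0.02 0.12 0 0 0;-1 0 0.02 0.17 0 0 0;-1 0 0.02 0.19 0 0 0;-1 0 0.02 0.2 0 0 0;-1 0 0.02 0.21 0 0 0;-1 0 0.02 0.21 0 0 0"

```text
clock: 18.73
position: [0.5463, 0.2408, 0.0043]
tool_rot: [-0.0, 0.999, 0.036, 0.0]
wrist_force: [-3.5, -2.3, 3.9]
finger_gap: 0.446
grip_force: 62.5
```

Contact, with the weight now on the mat. Releasing and rising.

Request:
step_arm:
  rows: "0.6 0 0 0 0 0 0;0.6 0 0 0 0 0 0;0.6 0 0 0 0 0 0;0.6 0 0 0 0 0 0;0.6 0 0 -0.3 0 0 0;0.6 0 0 -1 0 0 0;0.6 0 0 -2.2 0 0 0;0.6 0 0 -4 0 0 0;0.6 0 0 -5.5 0 0 0;0.6 0 0 -7 0 0 0"

```text
clock: 19.98
position: [0.5461, 0.2408, 0.2156]
tool_rot: [-0.0, 0.999, 0.036, 0.001]
wrist_force: [0.7, 1.3, -0.3]
finger_gap: 0.802
grip_force: 0.0
```

```bash
python3 lz.py
python3 - <<'E'
from w import *
im,d,W,c=wcloud(); mat(im,W); feats(im,W,c0=(.5465,.24),zoff=-.054); save('w6.png',im)
for n in('top','scene'):
    i2,d2,W2=cloud(n); save(n+'3.png',i2); feats(i2,W2,c0=(.5465,.24),zoff=-.054); mat(i2,W2)
a=cv2.imread('pics/w6.png');b=cv2.imread('pics/scene3.png');cv2.imwrite('pics/f.png',np.hstack([cv2.resize(a,(400,300)),cv2.resize(b,(400,300))]))
print(robot.read_state()['position'])
E
```

```text
{'position': array([0.54614805, 0.24076032, 0.21560996]), 'wrist_force': array([ 0.65282575,  1.27216005, -0.28228549])}
lid 0.033756673936642896 ((546.1295166015625, 240.52366638183594), 89.89661407470703)
mat 17135 0.004486824237596635 ((546.9541015625, 241.43392944335938), (230.808837890625, 229.61097717285156), 89.90940856933594)
lid 19193 z 0.0335 circ 546.6 240.7 D 178.8 mean [550.3 241.1  33.5] rect [549.3 240.6 171.5 178.3   3.1]
tap 696 z 0.0906 circ 485.4 236.6 D 48.2 mean [485.4 236.5  90.5] rect [484.9 236.6  18.4  48.1   4.9]
knob 40 z 0.0651 circ 548.5 229.8 D 125.2 mean [558.  246.1  64.2] rect [545.6 241.2 125.2  23.6  14.3]
gauge 1295 z 0.0559 circ 554.7 236.6 D 145.7 mean [606.  244.7  55.8] rect [554.9 245.1  38.7 144.4  90. ]
lid 1552 z 0.0342 circ 546.9 234.1 D 178.3 mean [545.8 207.   34.2] rect [555.  212.9 176.7 124.4  20. ]
tap 58 z 0.091 circ 484.3 226.6 D 33.4 mean [483.9 226.9  91.2] rect [485.2 226.2  16.8  31.4   7. ]
knob 147 z 0.0659 circ 522.8 227.0 D 90.6 mean [545.7 236.5  65.8] rect [521.8 234.1  88.1  35.5   8. ]
gauge 27 z 0.0548 circ 549.8 235.7 D 150.9 mean [586.9 228.5  54.2] rect [549.6 230.3  10.9 150.9  88.1]
mat 1659 0.00513363735834093 ((548.2401733398438, 216.4490509033203), (228.7685546875, 186.9207763671875), 0.5590977668762207)
lid 2414 z 0.0336 circ 543.7 241.2 D 182.3 mean [538.1 251.3  33.6] rect [541.6 240.9 177.2 175.8  86.4]
tap 1
knob 169 z 0.0651 circ 541.9 242.1 D 38.4 mean [541.1 242.9  64.8] rect [542.9 242.4  36.6  35.   68.9]
gauge 178 z 0.0557 circ 548.1 240.5 D 155.9 mean [592.3 245.   55. ] rect [548.1 245.1 155.7  38.    0.6]
mat 2800 0.0047927003665987015 ((545.0244750976562, 241.82632446289062), (228.1088409423828, 230.19046020507812), 89.66499328613281)
[0.54649076 0.24085229 0.2144985 ]
```

View pics/f.png

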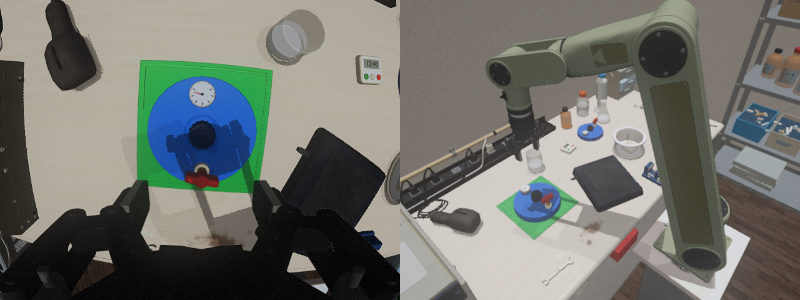

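The lid stands level and centred on the mat to about 1 mm, with its tap crosswise. The jar is open, the other things are in place and the gripper is clear. Handing in.

```bash
python3 -c "
from rig import robot
print(robot.sign_off())"
```

```text
the job is handed in; nothing more can be done
None
```

Done and handed in: I turned the tap anticlockwise to its stop with the lid still on the jar, then set the lid down right way up with the tap open, within about 1 mm of the mat's centre.

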